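Self-test and loupe reading of a board in its fixture

ROBOT

A 7-joint arm with a two-finger parallel gripper is mounted at the origin on the work surface. World frame = base frame: x ahead of the robot, y to its left, z up, the work surface at z = 0. Lengths are in m, angles in rad, forces in N, time in s.
With the tool pointing down it reaches from about 0.4 to 0.875 m from the base axis. Payload 19.3 kg.
Tool frame: the origin (TCP) lies on the centre line of the jaws, within the pads' length; the fingertips stand 19 mm ahead of it and the grasp point (between the pads) is the TCP (bot.nose_length is the distance from the TCP to the fingertips, in m); y points along the fingers, z is the direction in which the jaws open and shut, and the axes are right-handed (so a half turn about y gives the same grasp; the last joint's range is limited). The gripper opens to 85 mm and grips with 20 to 120 N. Pads are 22 mm wide; open, the fingers measure 114 mm over their backs; the gripper's body (76 mm by 85 mm) begins 54 mm behind the grasp point. The pads swing forward as they close: fully open they stand 13 mm farther back than shut.
Start: joints at [1.191, 0.521, -0.036, 1.599, 0.021, 1.021, -0.113], TCP at [0.191, -0.595, 0.219] pointing down, gripper open.
Joint ranges: [-2.91, 2.91], [-0.3, 2.13], [-1.5, 1.42], [0.17, 2.43], [-1.26, 4.41], [0.16, 1.93], [-2.52, 2.52]. Speed limits (rad/s): [1.89, 1.89, 2.39, 2.39, 3.01, 3.01, 3.01].

INTERFACE

Orientations are given as [roll, pitch, yaw] about the fixed x, y, z axes, in that order (R = Rz(yaw) Ry(pitch) Rx(roll)).
In Python, from workcell import observe, cams, workorder, bot gives the robot as it stands. The module is installed in compiled form; this text tells all that it offers.
- The arm moves only by the tool apply_moves, never from a script. Its arguments are lists of equal length, an entry for each row: "jaw": the opening, from -1 (shut) to 1 (fully open), so that 0 is half open; "translation": the shift along the world's x, y, z in m, a list of three; "angular": the turn, a rotation vector about the world's x, y, z in degrees, a list of three. In form: {"jaw": [jaw, ...], "translation": [[x, y, z], ...], "angular": [[ax, ay, az], ...]}. A call has 1 to 5 rows; each row is the pose to reach, as a shift and turn from the pose commanded when the call began; what a row does not reach only later rows make up. A row lasts 1/10 s, in which the tool goes at most 50 mm and 8.59 degrees, less where a joint would pass 70% of its speed; a pose out of reach is approached as far as the arm can. A call with a gripper value outside its range is refused whole. The fingers move at their own pace and stop on an object; "newtons" is the grip in N (left out, the last holds). Time passes only in rows, so rows that repeat a pose let the fingers close. It gives the time, the measured TCP pose, the force and the opening at its end, in the units of the state.
- observe(): the state, without advancing time (a new reading comes with each control period).
- cams.grab_frame(name): name is "scene" or "top"; returns a dict with "pixels" (400x640x3 uint8, red, green, blue), "mtx" (3x3 intrinsics, pixels), "distortion" ([k1, k2, p1, p2, k3] as OpenCV has them; the pictures are not rectified), "R" (3x3) and "t" (3): a world point X has camera coordinates R X + t. Camera axes: x right, y down, z forward; pixel columns grow to the right and rows downward; lengths in m; the calibration is good to about 2 mm. A picture is of the moment at which its call begins. There is no depth.
- workorder.job_done(): hands the job in, once; it reports no verdict.
The state is a dict: "clock": time; "qpos": joint angles; "qd": joint speeds; "joint_efforts": joint torques, N m; "position": TCP position; "tool_rot": TCP orientation; "force": force on the tool from outside, world axes, zero at the start; "moment": the same for the moment, N m; "grip_width": finger opening in m.
Only numpy, scipy, OpenCV 4.12 (cv2) and the standard library are available. Lean on these libraries where they do the work, as an engineer would, in place of code of your own. Each camera call takes 0.05 s, during which the arm holds its last target. There are 200 camera calls.

TASK

Press the test fixture's spring plunger head fully down to its stop and let it come back up; then pick up the loupe by its handle and hold its lens level and still, centred over the large square chip of the board in the fixture, at the height marked by the collar on the fixture's gauge post. Finish while still holding the loupe there in the gripper, do not let it touch the fixture or the board, and leave the collar, the spool, the jar and the screwdriver where they are.

Things in the scene. Friction and masses are not known exactly. Their poses are not given: they have to be found in the camera images.
- fixture: Board test fixture, fixed to the bench, level: aluminium base 210 (x) x 165 (y) x 18 mm. Origin: centre of its underside; z up; yaw differs by run. It carries a green board 105 x 105 mm (top 28 mm above the bench), the plunger in a round black housing at (-55, -58) mm, and at the opposite corner, (90, 65) mm, an upright steel gauge post, diameter 8 mm, top 157 mm above the bench.
- chip (a point): Centre of the top face of the large black square chip (18 x 18 mm, the biggest on the board), 31 mm above the bench, at (10, 5) mm in the fixture's frame.
- plunger (a joint): Travel of the spring plunger in m: 0 = up at rest, 0.012 = fully down at its stop; positive is straight down. The spring needs about 2 N to start and 6 N at the stop, and brings it back up when let go.
- plunger_top (a point): Centre of the top face of the plunger's round steel head (28 mm diameter, 8 mm thick), 66 mm above the bench when up; it moves down with the plunger.
- focus_mark (a point): Centre of the brass collar (24 mm diameter, 6 mm thick) on the gauge post. Its mid-height marks the height for the mid-plane of the lens, anywhere from 62 to 107 mm above the chip's top. A knock would push the collar along the post: do not touch it.
- rest: Grey loupe rest, fixed to the bench: base 180 x 70 x 8 mm and two cross blocks, tops 30 mm above the bench, on which the loupe lies: one 16 mm long at x = -46 mm under the handle's tail, one 30 mm long at x = 78 mm under the lens. Origin: on the bench under the middle of the handle; x towards the lens, z up. Between the blocks the handle is free, with a 22 mm gap below.
- loupe: Hand loupe lying flat on the rest: flat-sided black handle 18 mm wide (y), 14 mm high (z), from x = -56 to 49 mm, and a steel lens ring, outer diameter 62, inner 52, height 14 mm, centred at x = 78 mm. About 0.09 kg, balanced 10 to 25 mm lens-wards of the origin. Origin: on the underside below the grip point; x along the handle to the lens, z up, square to the lens.
- loupe_grip (a point): Grip point, inside the handle at mid-height (7 mm above the loupe's underside), at x = 0 of the loupe; about 37 mm above the bench on the rest. Grasp across the 18 mm width from above.
- loupe_lens (a point): Centre of the lens, in its mid-plane, 78 mm from the grip point along the loupe's x and at the same height as it.
- spool: Bystander: grey wire spool standing on end, diameter 52, height 32 mm. Origin: centre of underside.
- jar: Bystander: closed jar, diameter 56, height 60 mm. Origin: centre of underside.
- screwdriver: Bystander: screwdriver 180 mm long lying on the bench. Origin: underside, x along it to the tip.
Mind the look-alikes: they are no part of the job. What is meant by the loupe is not blue or red, and is the smaller of those in its own colour.

How it is judged:
On the way, in this order (a step that is already met when the one before it is completed fails the run):
1. the plunger head is pressed fully down to its stop (value of joint plunger above 0.0105 m), for 0.1 s.
2. the plunger has come back up (value of joint plunger below 0.002 m), for 0.1 s.
3. after that, the loupe is lifted clear of its rest by the gripper (z of loupe_lens in the frame of rest above 0.06 m and contact force between the fingers and loupe above 1 N), for 0.2 s.
At the end, for the whole second after the job is handed in: The gripper holds the loupe still: lens centre within 10 mm (horizontally) of the chip's centre, within 6 mm of the collar's mid-height, lens tilted less than 0.1 rad (about 6 degrees), carried by the fingers alone (not touching fixture or rest), plunger up again (horizontal distance between loupe_lens and chip below 0.01 m and z of loupe_lens in the frame of focus_mark between -0.006 and 0.006 m and angle between loupe's own z axis and vertical below 0.1 rad and linear speed of loupe below 0.02 m/s and angular speed of loupe below 0.15 rad/s and contact force between the fingers and loupe above 1 N and contact force between loupe and fixture below 0.1 N and contact force between loupe and rest below 0.1 N and value of joint plunger below 0.002 m); the arm keeps its last pose, push and grip.
It fails at once if the focus collar is shifted by more than 4 mm (distance of focus_mark from where it was at the start of the episode above 0.004 m).
It fails at once if the loupe bumps the fixture or board (contact force between loupe and fixture above 1.5 N).
It fails at once if a bystander is moved by more than 20 mm (distance of any of spool, jar, screwdriver from where it was at the start of the episode above 0.02 m).
It also fails if it takes over 46 s, if anything falls off the work surface, if the arm or the gripper's body presses on something with over 40 N, if the wrist force passes 120 N, or if a joint passes its speed limit or range.

## Working session

There is one attempt and no reset: what is moved stays moved. The work goes in short steps, Python scripts to look and compute and a tool call to move; the robot and the scene stay as the last step left them, time stands still between calls to the robot, and variables do not carry over. Pictures are saved under pics/ and viewed, about 8 in all and at most 12, crops included, and the job is handed in when it is done.

Besides the shell and the picture viewer there is one more tool, called after "Emit:" by a JSON object that holds its "api" and its "payload". apply_moves: Moves the arm, as the interface text tells. Its arguments: {"type":"object","properties":{"jaw":{"type":"array"},"translation":{"type":"array"},"angular":{"type":"array"},"newtons":{"type":"number"}},"required":["jaw","translation","angular"]}

```bash
mkdir -p pics
python3 - <<'E'
from workcell import observe,cams
import cv2,pickle
for n in("scene","top"):
    f=cams.grab_frame(n);pickle.dump(f,open(n+"0.pkl","wb"))
    cv2.imwrite(f"pics/{n}0.png",cv2.resize(f["pixels"][:,:,::-1],(800,500),interpolation=cv2.INTER_CUBIC))
    print(n,f["mtx"],f["distortion"],-f["R"].T@f["t"])
print(observe())
E
```

```text
scene [[429.32856027   0.         316.32438894]
 [  0.         429.32856027 201.80397893]
 [  0.           0.           1.        ]] [-0.11167807  0.          0.          0.          0.        ] [1.45249775 0.254267   1.15993648]
top [[508.6557186    0.         321.25917234]
 [  0.         508.6557186  200.67430176]
 [  0.           0.           1.        ]] [0.04067022 0.         0.         0.         0.        ] [0.25616152 0.13762006 1.42317144]
{'clock': 0.1, 'qpos': array([ 1.19081045,  0.52194341, -0.03630566,  1.59992617,  0.02118227,
        1.02109246, -0.11280063]), 'qd': array([ 3.89737155e-04, -1.89466400e-03,  7.08532362e-04,  7.89417515e-04,
       -2.63741850e-05,  1.28624779e-03, -1.25312330e-03]), 'joint_efforts': array([ 4.64099605e-03, -9.28487349e+01,  1.98404700e+00, -3.70527577e+01,
        1.80629612e-02,  5.38887049e-03,  2.35746456e-04]), 'position': array([ 0.19040351, -0.59497621,  0.21809927]), 'tool_rot': array([-1.57177937e+00, -6.37012343e-05, -2.83184696e+00]), 'force': array([ 0.4005342 , -0.48753621, -0.35592162]), 'moment': array([ 0.0724947 , -0.03907827,  0.03418384]), 'grip_width': 0.08540025459599844}
```

View pics/scene0.png

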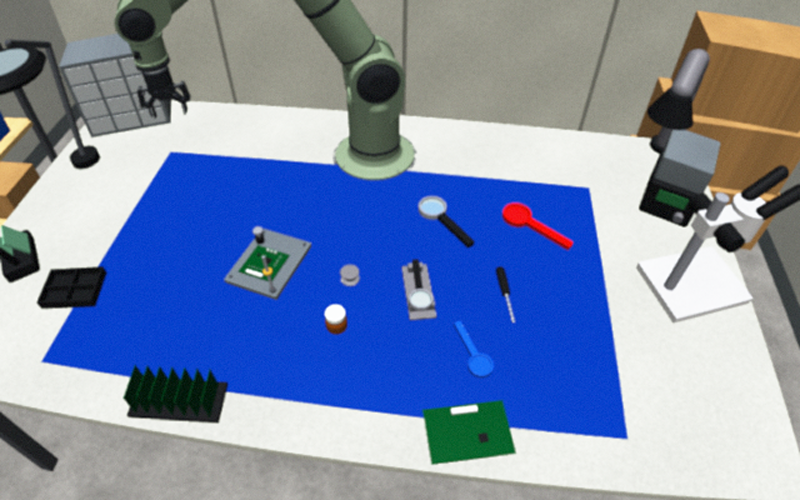

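View pics/top0.png

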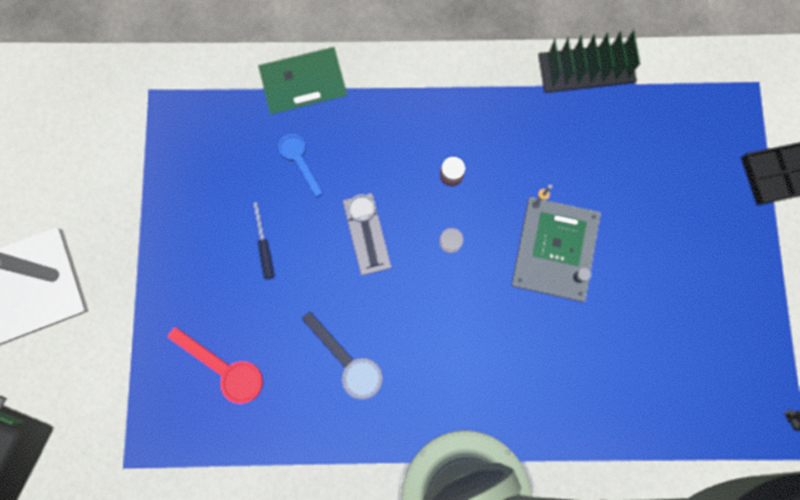

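The scene and top views agree. In the top view (800 px scale) the fixture is at about (557,248), the loupe on its rest at (367,235), the spool at (451,240), the jar at (453,170) and the screwdriver at (262,240). The red, blue and large black loupes are decoys. Next I'll enlarge crops.

```bash
cat > h.py <<'E'
import numpy as np,cv2,pickle
def ray(f,uv):
    p=cv2.undistortPoints(np.array([[uv]],float),f["mtx"],f["distortion"])[0,0]
    return -f["R"].T@f["t"], f["R"].T@np.array([p[0],p[1],1])
def atz(f,uv,z):
    c,d=ray(f,uv); return c+d*(z-c[2])/d[2]
def proj(f,X):
    return cv2.projectPoints(np.array(X,float).reshape(-1,1,3),cv2.Rodrigues(f["R"])[0],f["t"],f["mtx"],f["distortion"])[0][:,0]
def crop(f,x,y,w,h,s):
    return cv2.resize(np.ascontiguousarray(f["pixels"][y:y+h,x:x+w,::-1]),(w*s,h*s),interpolation=cv2.INTER_CUBIC)
E
python3 - <<'E'
from h import *
T=pickle.load(open("top0.pkl","rb"));S=pickle.load(open("scene0.pkl","rb"))
cv2.imwrite("pics/c1.png",np.hstack([crop(T,400,140,90,110,5),crop(T,268,145,60,110,5)]))
cv2.imwrite("pics/c2.png",np.hstack([crop(S,172,175,85,70,6),crop(S,315,200,45,70,6)]))
E
```

```text
(no output)
```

View pics/c1.png

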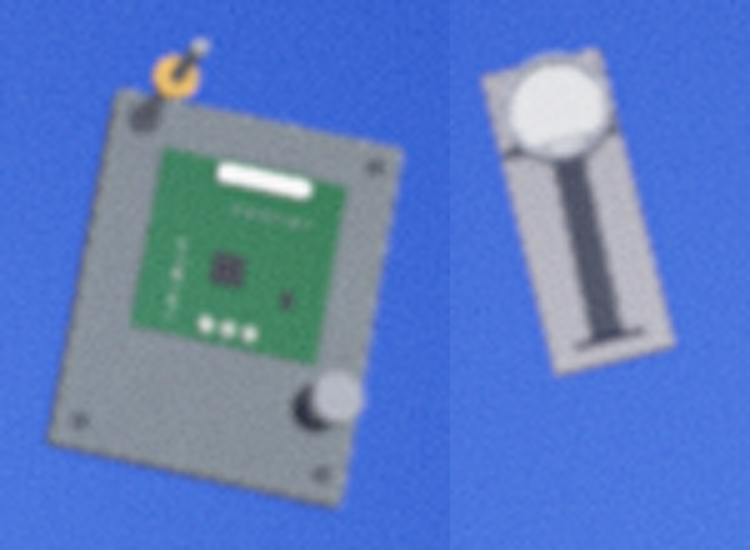

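View pics/c2.png

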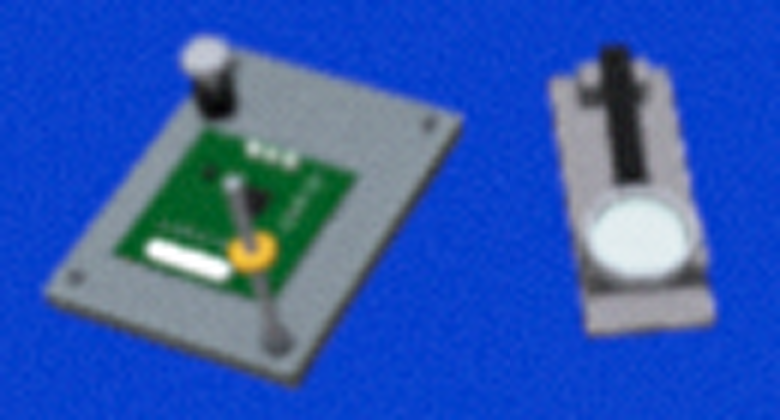

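```bash
cat > fit.py <<'E'
from h import *
from scipy.optimize import least_squares
T=pickle.load(open("top0.pkl","rb"));S=pickle.load(open("scene0.pkl","rb"))
t1=lambda x,y:np.array([400+x/5-.4,140+y/5-.4]); t2=lambda x,y:np.array([268+(x-450)/5-.4,145+y/5-.4])
s1=lambda x,y:np.array([172+x/6-.4,175+y/6-.4]); s2=lambda x,y:np.array([315+(x-510)/6-.4,200+y/6-.4])
def W(q,P):
    c,s=np.cos(q[2]),np.sin(q[2]);return [q[0]+c*P[0]-s*P[1],q[1]+s*P[0]+c*P[1],P[2]]
def fit(obs,q0):
    fn=lambda q:np.concatenate([proj(f,W(q,P))[0]-uv for f,uv,P in obs])
    r=least_squares(fn,q0,loss="soft_l1");print(r.x.round(4),np.degrees(r.x[2]).round(2));print(r.fun.reshape(-1,2).round(1).tolist());return r.x
A,B=.105,.0825
fx=[(T,t1(118,92),(A,B,.018)),(T,t1(403,150),(A,-B,.018)),(T,t1(52,440),(-A,B,.018)),(T,t1(340,505),(-A,-B,.018)),
(T,t1(227,270),(.01,.005,.031)),(T,t1(338,397),(-.055,-.058,.066)),(T,t1(200,46),(.09,.065,.157)),
(S,s1(207,55),(-.055,-.058,.066)),(S,s1(233,183),(.09,.065,.157)),(S,s1(462,118),(-A,B,.018)),(S,s1(45,290),(A,-B,.018)),(S,s1(297,375),(A,B,.018)),(S,s1(257,200),(.01,.005,.031))]
q=fit(fx,[.65,-.1,0])
for n,P in dict(chip=(.01,.005,.031),plunger=(-.055,-.058,.066)).items(): print(n,np.round(W(q,P),4))
g=least_squares(lambda z:np.concatenate([proj(T,W(q,(.09,.065,z[0])))[0]-t1(177,77),proj(S,W(q,(.09,.065,z[0])))[0]-s1(251,251)]),[.12]);print("collar z",g.x,g.fun.round(1))
lp=[(T,t2(558,110),(.078,0,.044)),(T,t2(606,340),(-.056,0,.044)),(S,s2(640,237),(.078,0,.044)),(S,s2(614,47),(-.056,0,.044))]
l=fit(lp,[.65,.2,0])
print("grip",W(l,(0,0,.037)),"lens",W(l,(.078,0,.037)))
t8=lambda x,y:(x*.8,y*.8)
print("spool",atz(T,t8(451,240),.032),"jar",atz(T,t8(453,169),.06),"sd",atz(T,t8(256,203),.01),atz(T,t8(268,277),.02))
for uv in((485,77),(600,50),(675,345),(558,373)): print(atz(T,t2(*uv),.008).round(3))
E
python3 fit.py
```

```text
[ 0.5286 -0.2189 -0.2374] -13.6
[[-0.1, -1.3], [0.3, -0.5], [-0.8, 0.2], [0.5, 0.4], [0.2, -0.2], [0.0, -0.1], [-0.1, 0.1], [0.1, -0.2], [0.6, -0.1], [0.7, -0.7], [-0.2, -0.1], [-0.3, -0.1], [-0.3, -0.1]]
chip [ 0.5395 -0.2164  0.031 ]
plunger [ 0.4615 -0.2623  0.066 ]
collar z [0.10174466] [-0.2 -0.2  0.6 -0.2]
[0.5451 0.2024 0.2007] 11.5
[[-0.0, -0.7], [0.2, -0.5], [0.1, -1.2], [0.4, -0.9]]
grip [np.float64(0.5450586449845598), np.float64(0.20240400086076946), 0.037] lens [np.float64(0.6214930081400056), np.float64(0.21795353876456), 0.037]
spool [0.54673294 0.01879973 0.032     ] jar [0.70302866 0.01200474 0.06      ] sd [0.64414903 0.46112708 0.01      ] [0.47093711 0.4275189  0.02      ]
[0.649 0.262 0.008]
[0.664 0.196 0.008]
[0.491 0.154 0.008]
[0.476 0.22  0.008]
```

From the two-view fit (residuals under about 1 px): plunger at (0.4615,-0.2623), chip at (0.5395,-0.2164), collar z 0.102, grip point at (0.545,0.202) with yaw 11.5°. I'll start moving, with the jaw shut for the press.

Emit:
{"api": "apply_moves", "payload": {"jaw": [-1,-1,-1,-1,-1], "translation": [[0.028,0.034,0],[0.056,0.068,0],[0.084,0.102,0],[0.112,0.136,0],[0.14,0.17,0]], "angular": [[0,0,0],[0,0,0],[0,0,0],[0,0,0],[0,0,0]], "newtons": 40}}

```text
clock: 0.6
position: [0.3313, -0.4237, 0.2185]
tool_rot: [-1.571, -0.0, -2.832]
force: [1.7, -0.0, -0.8]
grip_width: 0.0122
```

Emit:
{"api": "apply_moves", "payload": {"jaw": [-1,-1,-1,-1,-1], "translation": [[0.028,0.034,-0.01],[0.06,0.07,-0.03],[0.09,0.11,-0.06],[0.131,0.163,-0.09],[0.131,0.163,-0.09]], "angular": [[0,0,0],[0,0,0],[0,0,0],[0,0,0],[0,0,0]]}}

```text
clock: 1.1
position: [0.4626, -0.2592, 0.1271]
tool_rot: [-1.572, -0.0, -2.83]
force: [-0.1, -1.1, 1.1]
grip_width: 0.0002
```

Emit:
{"api": "apply_moves", "payload": {"jaw": [-1,-1,-1,-1,-1], "translation": [[-0.001,-0.003,-0.015],[-0.001,-0.003,-0.03],[-0.001,-0.003,-0.042],[-0.001,-0.003,-0.047],[-0.001,-0.003,-0.05]], "angular": [[0,0,0],[0,0,0],[0,0,0],[0,0,0],[0,0,0]]}}

```text
clock: 1.6
position: [0.4604, -0.2653, 0.0783]
tool_rot: [-1.571, -0.0, -2.832]
force: [0.2, 0.7, 0.2]
grip_width: 0.0001
```

Run:
```python
from workcell import observe,cams
from h import *
S=cams.grab_frame("scene");T=cams.grab_frame("top")
cv2.imwrite("pics/c3.png",np.hstack([crop(S,172,150,60,70,6),crop(T,430,180,60,70,6)]))
o=observe();print(o["position"],o["force"])
```

```text
[ 0.46049449 -0.26538397  0.07864446] [-0.45557153  0.66399275 -0.57089514]
```

View pics/c3.png

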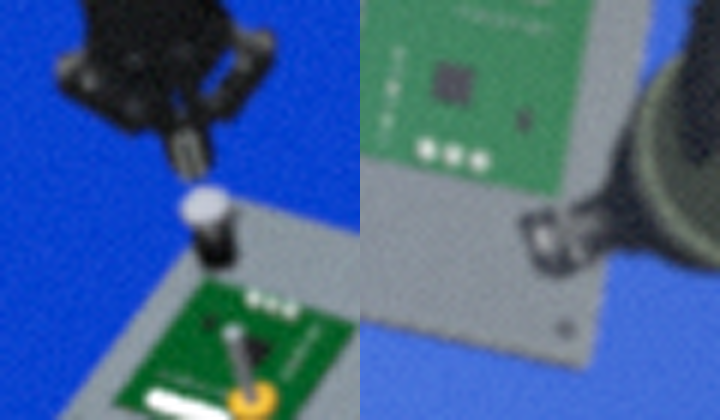

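The closed fingertips are at crop pixel (188,175) in the scene view and (545,235) in the top view. That is above and beside the head at (207,207), so the reported TCP doesn't match the pictures. I'll triangulate the tip.

Run:
```python
from h import *
from workcell import observe,bot
T=pickle.load(open("top0.pkl","rb"));S=pickle.load(open("scene0.pkl","rb"))
us=np.array([172+188/6-.4,150+172/6-.4]);ut=np.array([430+185/6-.4,180+237/6-.4])
from scipy.optimize import least_squares
r=least_squares(lambda X:np.concatenate([proj(S,X)[0]-us,proj(T,X)[0]-ut]),[.46,-.26,.06]);print(r.x,r.fun)
p=observe()["position"]
print("tip predicted px",proj(S,p-[0,0,.019])-us,proj(T,p-[0,0,.019])-ut, bot.nose_length)
o=observe();print(o["qpos"],o["tool_rot"])
```

```text
[ 0.46045295 -0.24913479  0.08813679] [ 5.78609057  1.05597362  4.21934282 -1.01273909]
tip predicted px [[2.85504369 6.2379432 ]] [[7.30109229 0.52655892]] 0.019
[ 0.49931915  0.57567133 -0.11919921  1.95459484  0.11202539  0.61753549
 -0.9535618 ] [-1.57080015e+00  7.94828045e-06 -2.83208639e+00]
```

Run:
```python
from h import *
from workcell import observe,cams
from scipy.optimize import least_squares
S=cams.grab_frame("scene");T=cams.grab_frame("top")
p=observe()["position"]
for z in(-.019,0,.02,.054,.1): print(z,proj(S,p+[0,0,z]).round(1),proj(T,p+[0,0,z]).round(1))
a=crop(S,165,100,65,100,6);b=crop(T,420,170,65,100,6)
for im,f,ox,oy in((a,S,165,100),(b,T,420,170)):
    for z,c in((-.019,(0,0,255)),(0,(0,255,255)),(.054,(255,0,255))):
        u=(proj(f,p+[0,0,z])[0]-[ox,oy])*6+3; cv2.circle(im,tuple(int(v) for v in u),4,c,-1)
cv2.imwrite("pics/c4.png",np.hstack([a,b]))
```

```text
-0.019 [[205.7 184.5]] [[467.8 219.5]]
0 [[204.7 180.7]] [[469.9 218.4]]
0.02 [[203.7 176.8]] [[472.1 217.3]]
0.054 [[201.8 169.8]] [[476.  215.2]]
0.1 [[199.2 160. ]] [[481.6 212.2]]
```

View pics/c4.png

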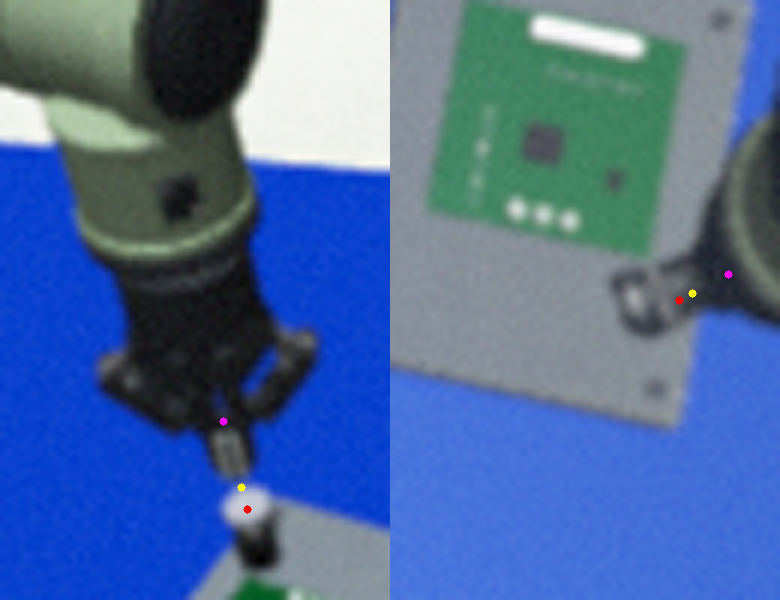

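Run:
```python
from h import *
from workcell import observe
from scipy.optimize import least_squares
T=pickle.load(open("top0.pkl","rb"));S=pickle.load(open("scene0.pkl","rb"))
p=observe()["position"];d=np.array([.305,-.952,0])
sr=np.array([165+310/6,100+342/6])-.4;sl=np.array([165+108/6,100+367/6])-.4;tr=np.array([420+243/6,170+298/6])-.4
f=lambda q:np.concatenate([proj(S,q[:3]-d*q[3])[0]-sr,proj(S,q[:3]+d*q[3])[0]-sl,proj(T,q[:3]-d*q[3])[0]-tr])
r=least_squares(f,[*p,.05]);print(r.x-[*p,0],r.x[3],r.fun.round(1))
```

```text
[-0.00061271  0.00188386  0.10568298  0.05643998] 0.05643998292166426 [ 0. -0.  0.  0.  0. -0.]
```

The knuckle midpoint lies on the reported axis to within 2 mm in xy, so only the tip height differs: the tips look about 20 mm higher than stated. I'll descend on the head in steps while watching the force, which will also calibrate the tip height.

Emit:
{"api": "apply_moves", "payload": {"jaw": [-1,-1,-1,-1], "translation": [[0.001,0.002,-0.004],[0.001,0.002,-0.008],[0.001,0.002,-0.012],[0.001,0.002,-0.012]], "angular": [[0,0,0],[0,0,0],[0,0,0],[0,0,0]]}}

```text
clock: 2.2
position: [0.4612, -0.2631, 0.066]
tool_rot: [-1.571, -0.001, -2.832]
force: [-0.8, -0.8, 0.1]
grip_width: -0.0001
```

Emit:
{"api": "apply_moves", "payload": {"jaw": [-1,-1,-1], "translation": [[0,0,-0.003],[0,0,-0.006],[0,0,-0.006]], "angular": [[0,0,0],[0,0,0],[0,0,0]]}}

```text
clock: 2.5
position: [0.4613, -0.2632, 0.0602]
tool_rot: [-1.571, -0.0, -2.832]
force: [0.0, 0.0, -0.0]
grip_width: 0.0
```

Emit:
{"api": "apply_moves", "payload": {"jaw": [-1,-1,-1], "translation": [[0,0,-0.003],[0,0,-0.005],[0,0,-0.005]], "angular": [[0,0,0],[0,0,0],[0,0,0]]}}

```text
clock: 2.8
position: [0.4614, -0.2632, 0.0553]
tool_rot: [-1.571, -0.0, -2.832]
force: [0.2, -0.3, -0.4]
grip_width: -0.0001
```

Emit:
{"api": "apply_moves", "payload": {"jaw": [-1,-1,-1], "translation": [[0,0,-0.003],[0,0,-0.005],[0,0,-0.005]], "angular": [[0,0,0],[0,0,0],[0,0,0]]}}

```text
clock: 3.1
position: [0.4617, -0.2633, 0.0505]
tool_rot: [-1.571, 0.0, -2.832]
force: [0.2, -1.0, 3.2]
grip_width: -0.0001
```

Emit:
{"api": "apply_moves", "payload": {"jaw": [-1,-1,-1], "translation": [[0,0,-0.003],[0,0,-0.006],[0,0,-0.006]], "angular": [[0,0,0],[0,0,0],[0,0,0]]}}

```text
clock: 3.4
position: [0.4617, -0.2633, 0.0443]
tool_rot: [-1.571, 0.0, -2.832]
force: [1.1, -0.2, 4.9]
grip_width: -0.0
```

Emit:
{"api": "apply_moves", "payload": {"jaw": [-1,-1,-1], "translation": [[0,0,-0.002],[0,0,-0.004],[0,0,-0.004]], "angular": [[0,0,0],[0,0,0],[0,0,0]]}}

```text
clock: 3.7
position: [0.4617, -0.2634, 0.0412]
tool_rot: [-1.57, 0.0, -2.832]
force: [-2.8, 1.0, 17.1]
grip_width: -0.0004
```

Stop reached: 17 N, with TCP z about 0.0417 at the stop. The shut tips are therefore about 12 mm above the reported TCP, a tool offset of about 31 mm in z. I'll hold, then rise.

Emit:
{"api": "apply_moves", "payload": {"jaw": [-1,-1,-1,-1,-1], "translation": [[0,0,-0.001],[0,0,-0.001],[0,0,0.02],[0,0,0.06],[0,0,0.11]], "angular": [[0,0,0],[0,0,0],[0,0,0],[0,0,0],[0,0,0]]}}

```text
clock: 4.2
position: [0.4603, -0.2626, 0.1506]
tool_rot: [-1.573, -0.003, -2.832]
force: [2.0, -0.5, -0.1]
grip_width: 0.0004
```

Emit:
{"api": "apply_moves", "payload": {"jaw": [1,1,1,1,1], "translation": [[0,0,0.03],[0.009,0.04,0.05],[0.017,0.085,0.05],[0.025,0.13,0.05],[0.033,0.175,0.05]], "angular": [[0,0,0],[0,0,0],[0,0,0],[0,0,0],[0,0,0]]}}

```text
clock: 4.7
position: [0.4943, -0.0865, 0.2007]
tool_rot: [-1.571, -0.0, -2.832]
force: [0.4, -0.5, -0.4]
grip_width: 0.0723
```

Emit:
{"api": "apply_moves", "payload": {"jaw": [1,1,1,1,1], "translation": [[0.008,0.045,0],[0.017,0.09,0],[0.025,0.135,0],[0.033,0.18,0],[0.04,0.225,0]], "angular": [[0,0,-1],[0,0,-2],[0,0,-4],[0,0,-6.3],[0,0,-6.3]]}}

```text
clock: 5.2
position: [0.5343, 0.1385, 0.2004]
tool_rot: [-1.571, -0.0, -2.943]
force: [0.2, -0.6, -0.8]
grip_width: 0.0859
```

Emit:
{"api": "apply_moves", "payload": {"jaw": [1,1,1,1,1], "translation": [[0.005,0.03,-0.02],[0.011,0.064,-0.04],[0.011,0.064,-0.085],[0.011,0.064,-0.13],[0.011,0.064,-0.13]], "angular": [[0,0,0],[0,0,0],[0,0,0],[0,0,0],[0,0,0]]}}

```text
clock: 5.7
position: [0.5421, 0.1996, 0.0656]
tool_rot: [-1.569, -0.009, -2.941]
force: [-0.2, -0.7, 0.2]
grip_width: 0.0854
```

Run:
```python
from h import *
from workcell import observe,cams
S=cams.grab_frame("scene");T=cams.grab_frame("top")
pickle.dump((S,T),open("g.pkl","wb"))
p=observe()["position"];print(p)
a=crop(S,295,155,75,100,5);b=crop(T,260,145,80,100,5)
for im,f,ox,oy in((a,S,295,155),(b,T,260,145)):
    for X,c in((p+[0,0,.012],(0,0,255)),(np.array([.545,.2024,.044]),(0,255,255))):
        u=(proj(f,X)[0]-[ox,oy])*5+2.5; cv2.circle(im,tuple(int(v) for v in u),3,c,-1)
cv2.imwrite("pics/c5.png",np.hstack([a,b]))
```

```text
[0.54536756 0.20067225 0.07114862]
```

View pics/c5.png

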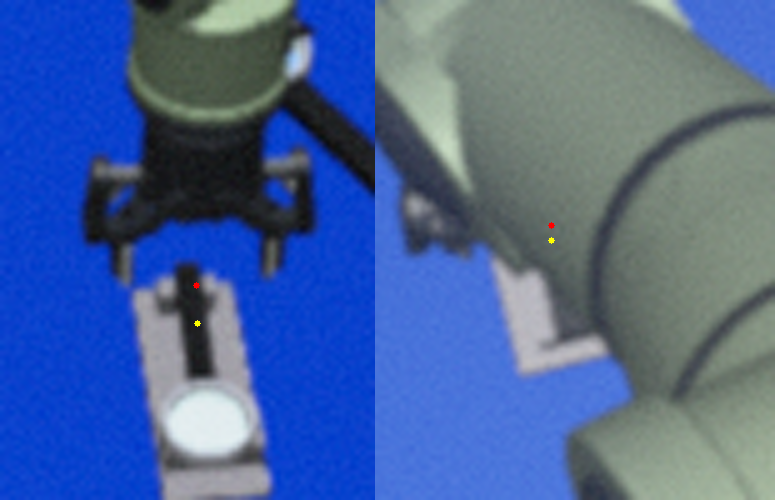

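The open tips are at (123,280) and (270,275), centred over the handle, and their height agrees with the 31 mm offset. I'll descend and grasp.

Emit:
{"api": "apply_moves", "payload": {"jaw": [1,1,1,1,1], "translation": [[0,0.001,-0.02],[0,0.001,-0.04],[0,0.001,-0.055],[0,0.001,-0.064],[0,0.001,-0.064]], "angular": [[0,0,0],[0,0,0],[0,0,0],[0,0,0],[0,0,0]]}}

```text
clock: 6.3
position: [0.5456, 0.2017, 0.0067]
tool_rot: [-1.571, -0.0, -2.942]
force: [-0.1, 0.3, -0.3]
grip_width: 0.0853
```

Emit:
{"api": "apply_moves", "payload": {"jaw": [-1,-1,-1,-1,-1], "translation": [[0,0,0],[0,0,0],[0,0,0],[0,0,0],[0,0,0]], "angular": [[0,0,0],[0,0,0],[0,0,0],[0,0,0],[0,0,0]], "newtons": 50}}

```text
clock: 6.8
position: [0.5456, 0.2018, 0.007]
tool_rot: [-1.571, 0.0, -2.942]
force: [-1.9, -0.4, 7.3]
grip_width: 0.0172
```

Emit:
{"api": "apply_moves", "payload": {"jaw": [-1,-1,-1,-1,-1], "translation": [[0,0,0],[0,0,0],[0,0,0.003],[0,0,0.006],[0,0,0.01]], "angular": [[0,0,0],[0,0,0],[0,0,0],[0,0,0],[0,0,0]]}}

```text
clock: 7.3
position: [0.5454, 0.2017, 0.0168]
tool_rot: [-1.571, -0.0, -2.942]
force: [-0.2, 0.2, -1.1]
grip_width: 0.0173
```

Emit:
{"api": "apply_moves", "payload": {"jaw": [-1,-1,-1,-1,-1], "translation": [[0,0,0.025],[0,0,0.055],[0,0,0.09],[0,0,0.12],[0,0,0.12]], "angular": [[0,0,0],[0,0,0],[0,0,0],[0,0,0],[0,0,0]]}}

```text
clock: 7.8
position: [0.5473, 0.2025, 0.1407]
tool_rot: [-1.572, 0.006, -2.942]
force: [-0.3, 0.8, -1.0]
grip_width: 0.017
```

Emit:
{"api": "apply_moves", "payload": {"jaw": [-1,-1,-1], "translation": [[0,0,0],[0,0,0],[0,0,0]], "angular": [[0,0,0],[0,0,0],[0,0,0]]}}

```text
clock: 8.1
position: [0.545, 0.2016, 0.1356]
tool_rot: [-1.571, -0.002, -2.942]
force: [0.9, 0.4, -0.8]
grip_width: 0.017
```

Run:
```python
from h import *
from workcell import observe,cams
S=cams.grab_frame("scene");T=cams.grab_frame("top")
o=observe();p=o["position"];print(p,o["force"],o["grip_width"])
a=crop(S,295,135,75,100,5);b=crop(T,260,125,80,100,5)
y=np.radians(11.5);L=p+[.078*np.cos(y),.078*np.sin(y),.030];print(L)
for im,f,ox,oy in((a,S,295,135),(b,T,260,125)):
    for k in range(24):
        t=k*np.pi/12; X=L+[.031*np.cos(t),.031*np.sin(t),.007]
        u=(proj(f,X)[0]-[ox,oy])*5+2.5; cv2.circle(im,tuple(int(v) for v in u),1,(0,0,255),-1)
cv2.imwrite("pics/c6.png",np.hstack([a,b]))
```

```text
[0.54514398 0.20167458 0.1358129 ] [ 0.44298143  0.02750461 -1.10170411] 0.01725964087798148
[0.62157811 0.21722528 0.1658129 ]
```

View pics/c6.png

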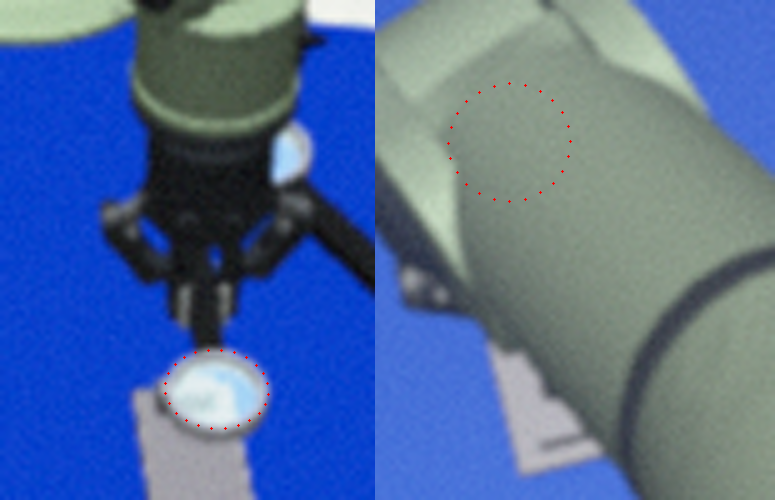

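The loupe is lifted and level. The drawn lens circle matches the ring at (215,391) in the scene crop, so loupe z is about TCP + 30 mm. I'll carry it to the fixture with a −25° yaw.

Emit:
{"api": "apply_moves", "payload": {"jaw": [-1,-1,-1,-1,-1], "translation": [[-0.01,-0.02,0.02],[-0.025,-0.05,0.04],[-0.04,-0.085,0.05],[-0.055,-0.12,0.05],[-0.07,-0.155,0.05]], "angular": [[0,0,-3],[0,0,-7],[0,0,-11],[0,0,-15],[0,0,-19]]}}

```text
clock: 8.7
position: [0.4748, 0.0455, 0.1866]
tool_rot: [-1.571, 0.0, 3.007]
force: [1.3, -1.1, -1.0]
grip_width: 0.0171
```

Emit:
{"api": "apply_moves", "payload": {"jaw": [-1,-1,-1,-1,-1], "translation": [[-0.011,-0.035,0],[-0.011,-0.075,0],[-0.011,-0.115,0],[-0.011,-0.15,0],[-0.011,-0.18,0]], "angular": [[0,0,-3],[0,0,-6],[0,0,-6],[0,0,-6],[0,0,-6]]}}

```text
clock: 9.2
position: [0.4641, -0.1352, 0.1863]
tool_rot: [-1.571, -0.0, 2.904]
force: [0.5, -0.5, -1.2]
grip_width: 0.0169
```

Emit:
{"api": "apply_moves", "payload": {"jaw": [-1,-1,-1,-1,-1], "translation": [[0,-0.03,0],[0,-0.055,0],[0,-0.065,0],[0,-0.065,-0.02],[0,-0.065,-0.04]], "angular": [[0,0,0],[0,0,0],[0,0,0],[0,0,0],[0,0,0]]}}

```text
clock: 9.7
position: [0.4648, -0.1981, 0.1461]
tool_rot: [-1.571, 0.001, 2.905]
force: [0.5, 0.2, -0.5]
grip_width: 0.0171
```

Emit:
{"api": "apply_moves", "payload": {"jaw": [-1,-1,-1,-1,-1], "translation": [[0,0,-0.02],[0,0,-0.04],[0,0,-0.055],[0,0,-0.055],[0,0,-0.055]], "angular": [[0,0,0],[0,0,0],[0,0,0],[0,0,0],[0,0,0]]}}

```text
clock: 10.2
position: [0.4646, -0.1978, 0.0917]
tool_rot: [-1.571, -0.001, 2.906]
force: [1.4, -1.1, -1.4]
grip_width: 0.017
```

```bash
cat > look.py <<'E'
from h import *
import sys
from workcell import observe,cams
S=cams.grab_frame("scene");T=cams.grab_frame("top")
o=observe();p=o["position"];print(p,o["force"],o["grip_width"],o["tool_rot"])
yw=o["tool_rot"][2]+2.942+np.radians(11.5);L=p+[.078*np.cos(yw),.078*np.sin(yw),.030];print(L,np.degrees(yw))
a=crop(S,172,150,80,100,5);b=crop(T,410,130,80,100,5)
for im,f,ox,oy in((a,S,172,150),(b,T,410,130)):
    for r,h,c in((.031,.007,(0,0,255)),(.031,-.007,(0,255,255)),(.026,.007,(255,0,255))):
      for t in np.arange(24)*np.pi/12:
        u=(proj(f,L+[r*np.cos(t),r*np.sin(t),h])[0]-[ox,oy])*5+2.5; cv2.circle(im,tuple(int(v) for v in u),1,c,-1)
cv2.imwrite(f"pics/{sys.argv[1]}.png",np.hstack([a,b]))
E
python3 look.py c7
```

```text
[ 0.46496748 -0.19818247  0.09235725] [ 0.08548612 -0.38427944 -1.34689969] 0.01712732031361974 [-1.57081229e+00  9.65066059e-04  2.90523964e+00]
[ 0.54081937 -0.21636189  0.12235725] 346.52215296128935
```

View pics/c7.png

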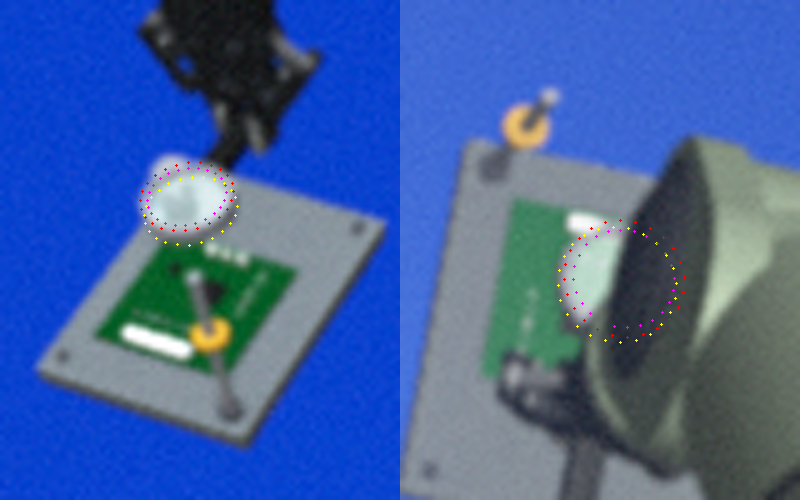

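The predicted lens circles sit on the ring in both views: centre about (190,200) in the scene crop and left edge at 560 in the top crop. I'll lower to the collar's height.

Emit:
{"api": "apply_moves", "payload": {"jaw": [-1,-1,-1,-1,-1], "translation": [[-0.001,0,-0.008],[-0.001,0,-0.016],[-0.001,0,-0.02],[-0.001,0,-0.02],[-0.001,0,-0.02]], "angular": [[0,0,0],[0,0,0],[0,0,0],[0,0,0],[0,0,0]]}}

```text
clock: 10.8
position: [0.4635, -0.1982, 0.0715]
tool_rot: [-1.571, -0.0, 2.905]
force: [-0.2, -0.6, -0.3]
grip_width: 0.0172
```

Run:
```python
from h import *
from workcell import observe,cams
n=8
S=cams.grab_frame("scene")
S["pixels"]=np.mean([cams.grab_frame("scene")["pixels"] for _ in range(n)],0).astype(np.uint8)
T=cams.grab_frame("top")
o=observe();p=o["position"];print(o["clock"],p,o["force"])
yw=o["tool_rot"][2]+2.942+np.radians(11.5);L=p+[.078*np.cos(yw),.078*np.sin(yw),.030];print(L)
pickle.dump((S,T,L),open("l.pkl","wb"))
a=crop(S,192,170,40,58,10)
b=a.copy();q=np.array([.6314,-.1770,.1017])
for C,r,h,c in((L,.031,.007,(0,0,255)),(L,.031,-.007,(0,255,255)),(L,.026,.007,(255,0,255)),(q,.012,.003,(0,0,255)),(q,.012,-.003,(255,0,255))):
  for t in np.arange(36)*np.pi/18:
    u=(proj(S,C+[r*np.cos(t),r*np.sin(t),h])[0]-[192,170])*10+5; cv2.circle(b,tuple(int(v) for v in u),1,c,-1)
cv2.imwrite("pics/c8.png",np.hstack([a,b]))
```

```text
11.3 [ 0.46355765 -0.19823517  0.07164635] [ 0.40394918  0.76261548 -1.51268806]
[ 0.53940701 -0.21642513  0.10164635]
```

View pics/c8.png

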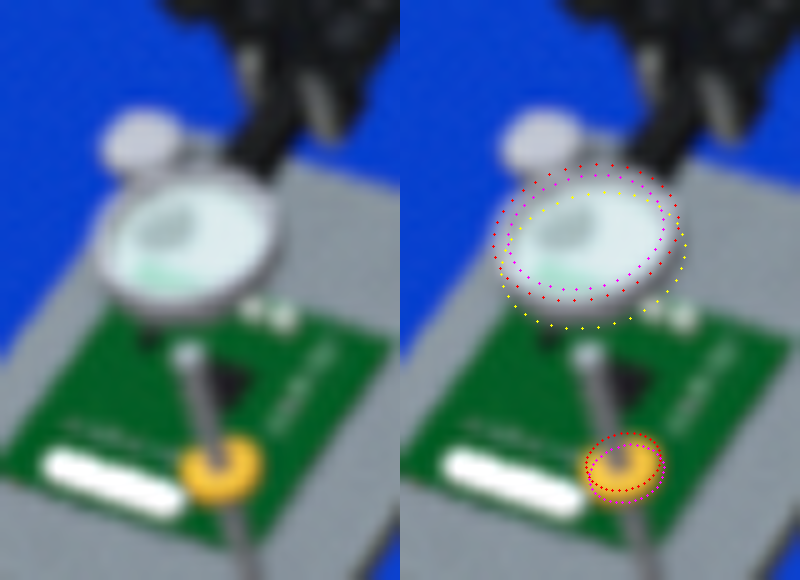

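The ring is at (95–283, 162–322) and the collar at (180–263, 433–507) in the left crop. Both match the model to about 0.3 px (1 mm). The plunger is up, and nothing touches. I'll hand in.

```bash
python3 -c "
from workcell import workorder,observe
o=observe();print(o['clock'],abs(o['qd']).max(),o['grip_width']);print(workorder.job_done())"
```

```text
11.3 0.003595180075686481 0.01727457875249047
the job is handed in; nothing more can be done
None
```

I pressed the plunger to its stop and let it come back up. Then I lifted the loupe by its handle and handed in at about 11.3 s, still holding it over the chip. The hand-in gives no verdict, so the checks below are my own.

- **Plunger:** the force climbed to 17 N at the stop, well past the 6 N the spring needs. The last picture shows the head back up.
- **Lens position:** the calculated lens centre was (0.5394, -0.2164, 0.1016). The chip is at (0.5395, -0.2164), and the collar's mid-height was measured at z = 0.1017. In the last scene picture the ring and collar outlines matched the model to about 1 mm.
- **Hold:** the loupe was still and looked level, gripped at 17 mm opening with 50 N set. The pictures showed no contact with the fixture, the board or the rest.

**Disagreement:** the real fingertips were about 31 mm higher than the reported tool position plus the stated 19 mm tip distance. I measured this offset by touching the plunger and corrected for it. The pictures of the open gripper over the loupe and of the lifted loupe agreed with it.

**Weaker checks:** the arm hid most of the lens in the top view, so the final height and tilt rest mainly on the scene camera, good to about 2 mm and 2–3°. I did not measure the bystanders again, but the arm passed well above them.

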